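# Snap the cap onto a shock-absorber canister with a driver from the tin

### The arm

A 6-joint arm with a two-finger parallel gripper is mounted at the origin on the work surface. World frame = base frame: x ahead of the robot, y to its left, z up, the work surface at z = 0. Lengths are in m, angles in rad, forces in N, time in s.
With the tool pointing down it reaches from about 0.35 to 0.85 m from the base axis. Payload 8.1 kg.
Tool frame: the origin (TCP) lies on the mounting face of the last link; the fingertips stand 186 mm ahead of it and the grasp point (between the pads) lies 167 mm ahead of it; z points along the fingers, y is the line along which they close (so a half turn about z gives the same grasp; the last joint's range is limited). The gripper opens to 93 mm and grips with 3 to 60 N. Pads are 15 mm wide; open, the fingers measure 128 mm over their backs; the gripper's body (75 mm by 188 mm) begins 65 mm behind the grasp point.
Start: joints at [1.105, 0.13, 1.488, -0, 1.523, -0.085], TCP at [0.223, 0.557, 0.405] pointing down, gripper open.
Joint ranges: [-2.96, 2.96], [-0.89, 2.26], [0.02, 2.5], [-1.34, 4.48], [0, 2.73], [-2.66, 2.66]. Speed limits (rad/s): [2.39, 2.39, 2.79, 3.14, 3.14, 3.14].

### API

Orientations are given as a rotation vector (axis times angle).
In Python, from plant import * gives the robot as it stands. The module is installed in compiled form; this text tells all that it offers.
- The arm moves only by the tool arm_command, never from a script. Its argument "increments" is a list of rows, each a list of 6 numbers: the shift along the tool's x, y, z in units of 0.2 m (1.0 is 0.2 m), then the turn, a rotation vector about the tool's x, y, z in units of pi rad (1.0 is pi rad). A call has exactly 5 rows; each row is the pose to reach, as a shift and turn from the pose commanded when the call began, along the tool's axes at that moment, turning the shorter way round; what a row does not reach only later rows make up. A row lasts 1/8 s, in which the tool goes at most 62.5 mm and 10.7 degrees, less where a joint would pass 70% of its speed; a pose out of reach is approached as far as the arm can. A call with a number of a shift or a turn outside -1 to 1 is refused whole. A call with a gripper value outside its range is refused whole. "fingers" is the closure, from -1 (fully open) to 1 (shut), set as the call begins (left out, the last holds). The fingers move at their own pace and stop on an object; "force" is the grip in N (left out, the last holds). Time passes only in rows, so rows that repeat a pose let the fingers close, or fill a call up. It gives the time, the measured TCP pose, the force, the opening and the grip force at its end, in the units of the state.
- read_state(): the state, without advancing time (a new reading comes with each control period).
- read_camera(name): name is "side" or "top"; returns a dict with "image" (400x640x3 uint8, red, green, blue), "fx", "fy", "cx", "cy" (pixels), "k1" (the pictures are not rectified: a ray, as slopes to the right and down, at radius r is drawn at 1 + k1 r^2 times it, then the intrinsics apply), "T" (4x4, takes a point from camera to world coordinates). Camera axes: x right, y down, z forward; pixel columns grow to the right and rows downward; lengths in m; the calibration is good to about 2 mm. A picture is of the moment at which its call begins. There is no depth.
- close_job(): hands the job in; it is judged then, once.
The state is a dict: "t": time; "q": joint angles; "dq": joint speeds; "joint_torque": joint torques, N m; "tool_pos": TCP position; "orientation": TCP orientation; "force": force on the tool from outside, world axes, zero at the start; "wrist_torque": the same for the moment, N m; "opening": finger opening in m; "gripper_force": force on a finger pad.
Only numpy, scipy, OpenCV 4.12 (cv2) and the standard library are available. Lean on these libraries where they do the work, as an engineer would, in place of code of your own. Each camera call takes 0.05 s, during which the arm holds its last target. There are 200 camera calls.

### The job

Pull the yellow-handled driver up out of the green tin, set its steel foot on the middle of the orange cap that stands proud of the canister in the vise, and press the cap straight down until it snaps and sits flush on the rim. Touch the cap only with the driver, and leave the jar, bushing, spanner and spring where they are. Keep pressing firmly after the snap: the program finishes while the gripper still holds the driver and pushes it down on the seated cap.

Things in the scene. Friction and masses are not known exactly. Their poses are not given: they have to be found in the camera images.
- driver: Pressing tool standing upright and loose in the tin, 155 mm long, about 0.25 kg. Origin: centre of the underside of its steel foot; z runs up the tool. Foot: flat disc 32 mm across, 12 mm thick. Steel shaft 16 mm across from 12 to 85 mm. Yellow handle, 26 mm square in section (sides along its x and y), from 85 mm to the top at 155 mm.
- driver_grip (a point): Point on the driver's axis in the middle of the handle's upper part, 130 mm above the foot's underside, where to grip from above; same axes as the driver.
- tin: Green round open tin fixed to the bench, 80 mm across and 75 mm high, wall 3 mm, floor 4 mm thick. Origin: centre of its underside on the bench. The driver stands on its floor, up to 12 mm off its centre; the handle is wholly above its rim.
- cap: Orange plastic snap cap, loose, 0.05 kg: round flange 60 mm across, 8 mm thick, flat on top, and below it a plug 20 mm thick, 50 mm long, already in the canister's bore. Origin: centre of the flange's underside; z up. It starts resting on sprung detent balls, upright to within about 5 degrees, the origin 15 mm above the rim (flange top 133 mm above the bench).
- cap_top (a point): Middle of the cap's flat top, 8 mm above its origin: press here. Resistance first rises to about 13 to 18 N, 3 to 7 mm down; 7 to 9 mm down it snaps, the force falls away and the cap drops until its flange lies on the rim (origin 0 to 1 mm above the rim, top 118 mm above the bench), solid underfoot.
- rim (a point): Centre of the mouth of the aluminium canister (54 mm across) held upright in the vise, in the plane of its rim, 110 mm above the bench; bore 22 mm wide.
- vise: Blue bench vise fixed to the bench, 260 mm long along its x, jaws 100 mm wide along y and 85 mm high, T-bar at its -x end (120 mm long, 45 mm high). Origin: on the bench under the canister's axis.
- jar: Bystander: amber jar with a red cap, 64 mm across, 85 mm high; origin under its centre.
- bushing: Bystander: brass bushing standing on end, 44 mm across, 30 mm high; origin under its centre.
- spanner: Bystander: steel spanner lying flat, about 180 mm long; origin under its middle, x along it.
- spring: Bystander: red coil spring standing upright, 56 mm across, 100 mm high; origin under its centre.
Not all that is in view belongs to the job. Several things look just like the driver: the one meant starts farthest to the robot's right.

How it is judged:
On the way, in this order (a step that is already met when the one before it is completed fails the run):
1. the driver is pulled clear above the tin in the gripper (height (world z) of driver above 0.08 m and contact force between the fingers and driver above 3 N and contact force between driver and tin below 0.2 N), for 0.1 s.
2. the driver's foot presses on the cap, which is home on the rim (z of cap in the frame of rim below 0.0025 m and horizontal distance between cap and rim below 0.003 m and contact force between driver and cap above 6 N), for 0.1 s.
At the end, for the whole second after the job is handed in: The cap lies flush on the canister's rim (within 2.5 mm in height, 3 mm sideways, 0.06 rad), and for the last second the driver, still gripped and within 0.2 rad of upright, pushes on it with more than 6 N, its foot within 12 mm of the cap's middle and touching neither vise nor tin (all of step 2 and z of cap in the frame of rim above -0.003 m and angle between cap's own z axis and vertical below 0.06 rad and horizontal distance between driver and cap below 0.012 m and angle between driver's own z axis and vertical below 0.2 rad and contact force between the fingers and driver above 5 N and contact force between driver and vise below 0.5 N and contact force between driver and tin below 0.2 N); the arm keeps its last pose, push and grip.
It fails at once if the robot itself touches the cap (contact force between any of the fingers, the arm and cap above 0.5 N).
It fails at once if a bystander is moved by more than 20 mm (distance of any of jar, bushing, spanner, spring from where it was at the start of the episode above 0.02 m).
It also fails if it takes over 45 s, if anything falls off the work surface, if the arm or the gripper's body presses on something with over 40 N, if the wrist force passes 120 N, or if a joint passes its speed limit or range.

## Working session

There is one attempt and no reset: what is moved stays moved. The work goes in short steps, Python scripts to look and compute and a tool call to move; the robot and the scene stay as the last step left them, time stands still between calls to the robot, and variables do not carry over. Pictures are saved under pics/ and viewed, at most 10 in all, crops included, and the job is handed in when it is done.

Besides the shell and the picture viewer there is one more tool, called after "Call:" in YAML: its name, and indented under it one key for each argument. arm_command: Moves the arm, as the interface text tells. Shifts and turns lie within -1 to 1; 1 stands for 0.2 m of shift or pi rad of turn. Its arguments: {"type":"object","properties":{"increments":{"type":"array","items":{"type":"array","items":{"type":"number","minimum":-1,"maximum":1}}},"fingers":{"type":"number"},"force":{"type":"number"}},"required":["increments"]}

```bash
mkdir -p pics; cat > h.py <<'E'
from plant import *
import numpy as np, cv2
from scipy.spatial.transform import Rotation as R
def ray(c,u,v):
    p=np.array([(u-c["cx"])/c["fx"],(v-c["cy"])/c["fy"]]); q=p.copy()
    for _ in range(30): q=p/(1+c["k1"]*(q@q))
    T=np.array(c["T"]); d=T[:3,:3]@np.r_[q,1]
    return T[:3,3],d/np.linalg.norm(d)
def onz(c,u,v,z):
    o,d=ray(c,u,v); return o+d*(z-o[2])/d[2]
def tri(c1,p1,c2,p2):
    o1,d1=ray(c1,*p1);o2,d2=ray(c2,*p2)
    A=np.c_[d1,-d2]; s=np.linalg.lstsq(A,o2-o1,rcond=None)[0]
    a=o1+d1*s[0];b=o2+d2*s[1]; return (a+b)/2,np.linalg.norm(a-b)
def proj(c,P):
    T=np.array(c["T"]); x=T[:3,:3].T@(np.array(P)-T[:3,3]); q=x[:2]/x[2]; q=q*(1+c["k1"]*(q@q))
    return q*[c["fx"],c["fy"]]+[c["cx"],c["cy"]]
def save(n,im): cv2.imwrite(f"pics/{n}.png",np.ascontiguousarray(im[...,::-1]))
E
python3 - <<'E'
from h import *
for n in("side","top"):
    c=read_camera(n); save(n+"0",c["image"]); print(n,c["fx"],c["k1"],np.round(c["T"],3).tolist())
s=read_state(); print(s["t"],s["tool_pos"],s["orientation"],s["force"],s["opening"])
print(R.from_rotvec(s["orientation"]).as_matrix().round(3))
E
```

```text
side 375.7343529665267 -0.0898636547706741 [[0.777, -0.423, 0.467, 0.13], [-0.63, -0.541, 0.558, -0.521], [0.017, -0.727, -0.686, 0.725], [0.0, 0.0, 0.0, 1.0]]
top 462.1562106344679 -0.026977600233569803 [[0.017, -0.977, 0.214, 0.311], [-1.0, -0.018, -0.002, -0.009], [0.006, -0.214, -0.977, 1.355], [0.0, 0.0, 0.0, 1.0]]
0.1 [0.22287266 0.55684028 0.40377099] [-5.94461057e-01 -3.08432218e+00  2.57923658e-03] [0.38781984 0.13607935 0.39432003] 0.09300382972224666
[[-0.928  0.372 -0.001]
 [ 0.372  0.928 -0.002]
 [ 0.    -0.002 -1.   ]]
```

View pics/side0.png

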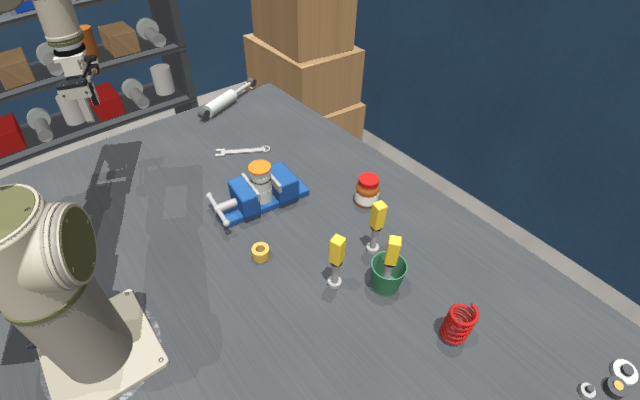

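View pics/top0.png

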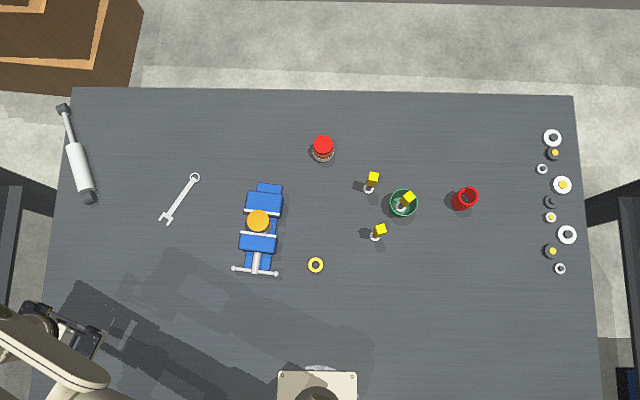

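Three candidates look like the driver:
- A: side (378,216), top (372,180)
- B: side (337,250), top (380,230)
- C, in the green tin: side (393,250), top (408,198)

The robot's right is -y, which is rightward in the top view. C is farthest right and is the one standing in the tin, so it fits. The orange cap is at side (260,168), top (258,221). Next I'll confirm with one crop and measure.

```bash
python3 - <<'E'
from h import *
s=read_camera("side");t=read_camera("top")
a=cv2.resize(s["image"][195:315,310:430],(480,480),interpolation=cv2.INTER_CUBIC)
b=cv2.resize(t["image"][180:225,378:423],(315,315),interpolation=cv2.INTER_CUBIC)
cv=np.zeros((480,800,3),np.uint8);cv[:,:480]=a;cv[:315,482:797]=b
save("crop1",cv)
def blobs(c,lo,hi,amin=25):
    h=cv2.cvtColor(c["image"],cv2.COLOR_RGB2HSV);m=cv2.inRange(h,lo,hi)
    n,l,st,ce=cv2.connectedComponentsWithStats(m)
    for i in range(1,n):
        if st[i,4]>amin:
            cs=cv2.findContours((l==i).astype(np.uint8),0,1)[0][0]
            print(st[i],ce[i].round(1),"poly",cv2.approxPolyDP(cs,2,True)[:,0].tolist())
for n,c in(("side",s),("top",t)):
    print(n,"yellow");blobs(c,(24,150,80),(34,255,255))
    print("orange");blobs(c,(10,170,120),(22,255,255))
    print("green");blobs(c,(60,80,30),(85,255,255))
    print("blue");blobs(c,(104,150,60),(122,255,255),100)
E
```

```text
side yellow
[370 204  17  27 280] [377.2 217.7] poly [[373, 204], [370, 224], [376, 230], [382, 226], [386, 208], [378, 210]]
[329 241  16  25 281] [336.2 253.2] poly [[344, 241], [340, 246], [330, 242], [329, 260], [336, 265], [342, 259]]
[384 242  16  24 256] [391.4 254.5] poly [[388, 242], [384, 263], [394, 265], [399, 246]]
orange
[82 30 10 25 90] [86.7 43.6] poly [[83, 30], [85, 37], [82, 41], [87, 47], [88, 54], [91, 50]]
green
[371 251  36  45 950] [386.5 275.1] poly [[383, 251], [372, 259], [371, 283], [376, 292], [387, 295], [397, 289], [406, 271], [406, 264], [399, 255], [391, 278], [381, 277], [384, 266]]
blue
[ 15   0  20  13 149] [25.   6.7] poly [[34, 8], [29, 0], [15, 9], [21, 12]]
[ 224  181   84   45 1033] [264.5 201.8] poly [[307, 190], [299, 193], [298, 181], [282, 187], [281, 194], [272, 187], [273, 195], [278, 201], [261, 209], [255, 196], [242, 202], [229, 184], [231, 196], [237, 198], [239, 205], [224, 213], [237, 209], [243, 216], [231, 222], [232, 225], [305, 195]]
top yellow
[366 172  13  15 117] [372.3 178.2] poly [[370, 172], [368, 179], [371, 181], [366, 
[... 739 characters left out ...]
[251, 229], [254, 227], [253, 223], [267, 215]]
green
[389 189  29  27 284] [401.2 202.7] poly [[396, 190], [390, 197], [391, 209], [400, 215], [413, 212], [417, 206], [416, 197], [415, 208], [412, 208], [414, 209], [410, 213], [406, 213], [412, 202], [403, 212], [399, 213], [394, 209], [394, 204], [408, 190]]
blue
[245 183  37  30 824] [264.9 197.6] poly [[248, 191], [245, 207], [279, 212], [281, 186], [258, 183], [256, 191]]
[239 234  37  19 532] [256.9 243. ] poly [[241, 234], [240, 248], [273, 251], [275, 238]]
[244 252   9  16 107] [248.1 259.4] poly [[247, 252], [244, 266], [250, 267], [252, 252]]
[259 254  13  16 156] [264.9 261.5] poly [[262, 254], [259, 268], [268, 269], [271, 255]]
```

View pics/crop1.png

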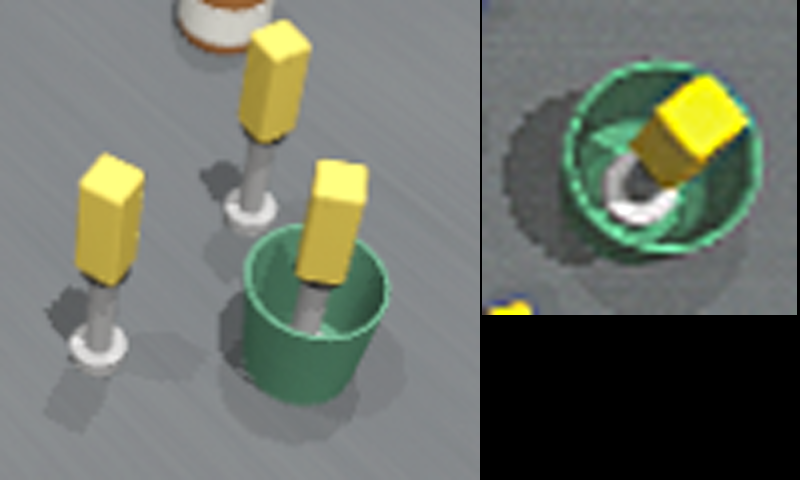

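The crop confirms C: it is the only driver inside the green tin. Its top-face corners in the top view are about (409.6,190.7), (415.9,196.9), (409.1,202.9) and (403,196). In the side view the top-face centre is about (395.5,237.5), and in the top view the foot ring is at about (400.6,207).

```bash
python3 - <<'E'
from h import *
s=read_camera("side");t=read_camera("top")
C=np.array([(409.6,190.7),(415.9,196.9),(409.1,202.9),(403,196)])
P,e=tri(s,(395.5,237.5),t,C.mean(0)); print("driver top",P.round(4),e.round(4))
W=np.array([onz(t,*p,P[2]) for p in C]); print(W.round(4).tolist())
for i in range(4):
    d=W[(i+1)%4]-W[i]; print(np.linalg.norm(d).round(4),np.degrees(np.arctan2(d[1],d[0])).round(1)%90)
print("foot",onz(t,400.6,207,.016).round(4))
# tin rim ellipse in top: outer circle
print("tin", onz(t,(663/7-482/7+378),157/7+180,.075).round(4))
cc={}
for n,c,(x0,y0,x1,y1) in(("side",s,(240,155,280,185)),("top",t,(240,205,275,235))):
    h=cv2.cvtColor(c["image"],cv2.COLOR_RGB2HSV);m=cv2.inRange(h,(8,150,60),(34,255,255))
    k=np.zeros_like(m);k[y0:y1,x0:x1]=m[y0:y1,x0:x1]
    cs=max(cv2.findContours(k,0,1)[0],key=cv2.contourArea); print(n,cv2.fitEllipse(cv2.convexHull(cs)),cv2.boundingRect(cs))
    im=cv2.resize(c["image"][y0-10:y1+10,x0-10:x1+10],None,fx=6,fy=6,interpolation=cv2.INTER_CUBIC); cc[n]=im
cv=np.zeros((330,730,3),np.uint8)
a,b=cc["side"],cc["top"];cv[:a.shape[0],:a.shape[1]]=a;cv[:b.shape[0],370:370+b.shape[1]]=b
save("cap1",cv)
E
```

```text
driver top [ 0.5736 -0.2367  0.1658] 0.002
[[0.5889, -0.2369, 0.1658], [0.5724, -0.2532, 0.1658], [0.5559, -0.2348, 0.1658], [0.5742, -0.2191, 0.1658]]
0.0232 44.599999999999994
0.0247 41.900000000000006
0.0241 40.7
0.0231 39.5
foot [ 0.574  -0.2378  0.016 ]
tin [ 0.5757 -0.2372  0.075 ]
side ((259.0744323730469, 167.06895446777344), (14.505634307861328, 22.446245193481445), 84.39665985107422) (248, 160, 22, 15)
top ((257.4669189453125, 220.24888610839844), (21.684425354003906, 22.145225524902344), 69.94702911376953) (247, 210, 22, 22)
```

View pics/cap1.png

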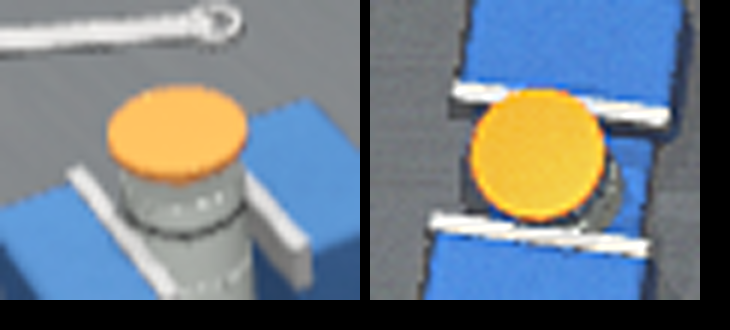

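The crop shows the cap's top face centred at about (259.5,166.4) in the side view and (257.5,220.3) in the top view.

```bash
cat >> h.py <<'E'
def go(P,yaw):
    s=read_state(); M=R.from_rotvec(s["orientation"]).as_matrix()
    y=np.array([np.cos(np.radians(yaw)),np.sin(np.radians(yaw)),0]); z=np.array([0,0,-1.]); x=np.cross(y,z)
    G=np.c_[x,y,z]; print("t",s["t"],"pos",s["tool_pos"].round(4),"f",s["force"].round(1),"open",round(s["opening"],4),"grip",round(s["gripper_force"],1))
    print("shift units",(M.T@(np.array(P)-s["tool_pos"])/.2).round(4),"turn units",(R.from_matrix(M.T@G).as_rotvec()/np.pi).round(4))
E
python3 - <<'E'
from h import *
s=read_camera("side");t=read_camera("top")
P,e=tri(s,(259.4,166.3),t,(257.5,220.3)); print("cap top",P.round(4),e.round(4)); print(onz(t,257.5,220.3,.133).round(4),onz(s,259.4,166.3,.133).round(4))
for n,a in(("A",(372.9,177)),("B",(380.7,228.5)),("C",(409.4,196.6))): print(n,onz(t,*a,.157).round(4))
go((.573,-.237,.405),42)
E
```

```text
cap top [0.5081 0.1662 0.1314] 0.0001
[0.5078 0.166  0.133 ] [0.5071 0.1643 0.133 ]
A [ 0.6268 -0.1409  0.157 ]
B [ 0.488  -0.1605  0.157 ]
C [ 0.5748 -0.2377  0.157 ]
t 0.4 pos [0.223  0.557  0.4046] f [-0.4 -0.3 -0.3] open 0.0928 grip 0.0
shift units [-3.1004e+00 -3.0351e+00 -1.3000e-03] turn units [-1.000e-04  0.000e+00  1.454e-01]
```

Call:
arm_command:
  increments:
    - [-1,-1,0,0,0,0]
    - [-1,-1,0,0,0,0]
    - [-1,-1,0,0,0,0]
    - [-1,-1,0,0,0,0]
    - [-1,-1,0,0,0,0]
  fingers: -0.3
  force: 50

```text
t: 1.02
tool_pos: [0.335, 0.2946, 0.4049]
orientation: [0.597, 3.083, 0.0]
force: [-0.7, 0.3, 0.9]
opening: 0.0602
gripper_force: 0.0
```

Call:
arm_command:
  increments:
    - [-1,-1,0,0,0,0]
    - [-1,-1,0,0,0,0]
    - [-1,-1,0,0,0,0]
    - [-1,-1,0,0,0,0]
    - [-1,-1,0,0,0,0]

```text
t: 1.65
tool_pos: [0.4462, 0.0343, 0.405]
orientation: [0.598, 3.083, -0.001]
force: [-0.1, 1.0, 0.4]
opening: 0.0605
gripper_force: 0.0
```

Call:
arm_command:
  increments:
    - [-1,-1,0,0,0,0.145]
    - [-1,-1,0,0,0,0.145]
    - [-1,-1,0,0,0,0.145]
    - [-1,-1,0,0,0,0.145]
    - [-1,-1,0,0,0,0.145]

```text
t: 2.28
tool_pos: [0.5574, -0.226, 0.4044]
orientation: [1.279, 2.869, -0.001]
force: [0.0, -0.4, -0.1]
opening: 0.0611
gripper_force: 0.0
```

```bash
python3 -c "
from h import *
go((.5745,-.2375,.385),42)"
```

```text
t 2.275 pos [ 0.5574 -0.226   0.4044] f [ 0.  -0.4 -0.1] open 0.0611 grip 0.0
shift units [-0.0999  0.025   0.0969] turn units [-0.0001  0.0001 -0.0002]
```

Call:
arm_command:
  increments:
    - [-0.1,0.025,0.1,0,0,0]
    - [-0.1,0.025,0.1,0,0,0]
    - [-0.1,0.025,0.1,0,0,0]
    - [-0.1,0.025,0.1,0,0,0]
    - [-0.1,0.025,0.1,0,0,0]

```text
t: 2.9
tool_pos: [0.5741, -0.2339, 0.3858]
orientation: [1.274, 2.87, -0.0]
force: [0.7, -0.4, 0.0]
opening: 0.0607
gripper_force: 0.0
```

```bash
python3 - <<'E'
from h import *
s=read_camera("side");t=read_camera("top")
a=cv2.resize(s["image"][180:300,330:450],(480,480),interpolation=cv2.INTER_CUBIC)
b=cv2.resize(t["image"][160:230,370:440],(310,310),interpolation=cv2.INTER_CUBIC)
cv=np.zeros((480,800,3),np.uint8);cv[:,:480]=a;cv[:310,485:795]=b
save("above",cv); go((.5745,-.2375,.301),42)
E
```

```text
t 3.0 pos [ 0.5741 -0.2341  0.3855] f [-0.7  0.1  0.2] open 0.0605 grip 0.0
shift units [-0.0136 -0.0098  0.4223] turn units [0.0001 0.0003 0.0006]
```

View pics/above.png

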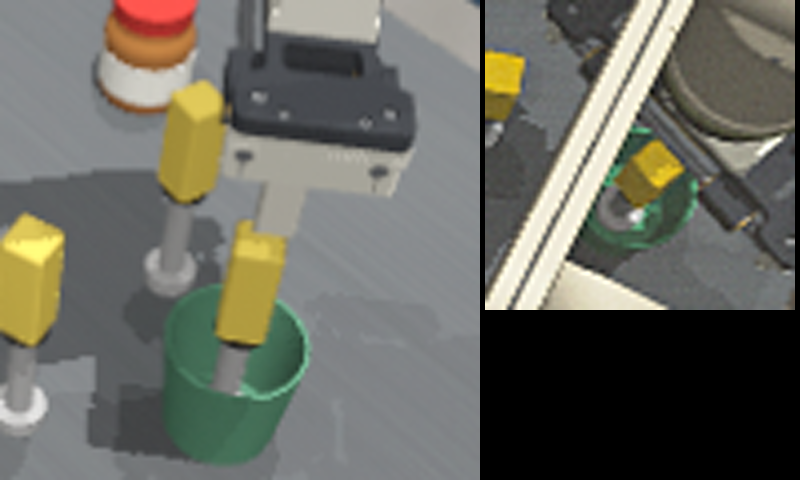

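The side crop shows the gripper above driver C, with a finger end near crop (270,225). I'll project the expected fingertip positions to check.

```bash
python3 - <<'E'
from h import *
s=read_camera("side"); st=read_state(); M=R.from_rotvec(st["orientation"]).as_matrix()
for n,v in(("+",(0,.03,.186)),("-",(0,-.03,.186)),("+b",(0,.03,.12)),("-b",(0,-.03,.12)),("g",(0,0,.186))):
    p=st["tool_pos"]+M@np.array(v); print(n,p.round(3),((proj(s,p)-[330,180])*4).round(0))
for n,p in(("drvtop",(.5745,-.2375,.159)),("drv85",(.5745,-.2375,.089))): print(n,((proj(s,p)-[330,180])*4).round(0))
E
```

```text
+ [ 0.596 -0.214  0.199] [268. 138.]
- [ 0.552 -0.254  0.199] [268. 226.]
+b [ 0.596 -0.214  0.265] [291.  39.]
-b [ 0.552 -0.254  0.265] [292. 126.]
g [ 0.574 -0.234  0.199] [268. 181.]
drvtop [260. 239.]
drv85 [239. 326.]
```

The projection matches: the visible finger is the near one, aligned with the handle. Now I descend and grip.

Call:
arm_command:
  increments:
    - [-0.014,-0.01,0.08,0,0,0]
    - [-0.014,-0.01,0.17,0,0,0]
    - [-0.014,-0.01,0.26,0,0,0]
    - [-0.014,-0.01,0.35,0,0,0]
    - [-0.014,-0.01,0.42,0,0,0]

```text
t: 3.68
tool_pos: [0.5742, -0.2377, 0.2988]
orientation: [-1.275, -2.869, -0.0]
force: [-0.5, -0.9, -0.9]
opening: 0.0607
gripper_force: 0.0
```

Call:
arm_command:
  increments:
    - [0,0,0,0,0,0]
    - [0,0,0,0,0,0]
    - [0,0,0,0,0,0]
    - [0,0,0,0,0,0]
    - [0,0,0,0,0,0]
  fingers: 1
  force: 50

```text
t: 4.3
tool_pos: [0.5748, -0.238, 0.3016]
orientation: [1.275, 2.87, 0.0]
force: [-0.3, 0.1, 2.9]
opening: 0.0262
gripper_force: 48.9
```

Gripped: the opening is 26 mm, as it should be. Now I lift straight up about 0.17 m.

Call:
arm_command:
  increments:
    - [0,0,-0.15,0,0,0]
    - [0,0,-0.35,0,0,0]
    - [0,0,-0.55,0,0,0]
    - [0,0,-0.75,0,0,0]
    - [0,0,-0.88,0,0,0]

```text
t: 4.92
tool_pos: [0.5745, -0.2379, 0.479]
orientation: [1.275, 2.869, -0.0]
force: [0.0, -0.6, -2.0]
opening: 0.0258
gripper_force: 48.9
```

```bash
python3 -c "
from h import *
go((.5078,.166,.477),42)"
```

```text
t 4.925 pos [ 0.5745 -0.2379  0.479 ] f [ 0.  -0.6 -2. ] open 0.0258 grip 48.9
shift units [1.7222 1.106  0.0074] turn units [0.0002 0.0006 0.0005]
```

Call:
arm_command:
  increments:
    - [0.15,0.1,0,0,0,0]
    - [0.33,0.21,0,0,0,0]
    - [0.52,0.33,0,0,0,0]
    - [0.7,0.45,0,0,0,0]
    - [0.88,0.565,0,0,0,0]

```text
t: 5.55
tool_pos: [0.5399, -0.0302, 0.4763]
orientation: [-1.276, -2.87, 0.0]
force: [-0.4, 0.1, -1.4]
opening: 0.0261
gripper_force: 48.9
```

Call:
arm_command:
  increments:
    - [0.2,0.13,0,0,0,0]
    - [0.4,0.26,0,0,0,0]
    - [0.6,0.39,0,0,0,0]
    - [0.75,0.48,0,0,0,0]
    - [0.843,0.541,0,0,0,0]

```text
t: 6.18
tool_pos: [0.507, 0.1678, 0.4764]
orientation: [-1.273, -2.871, 0.001]
force: [-0.4, 0.9, -2.4]
opening: 0.0261
gripper_force: 48.9
```

Call:
arm_command:
  increments:
    - [0,0,0.1,0,0,0]
    - [0,0,0.14,0,0,0]
    - [0,0,0.14,0,0,0]
    - [0,0,0.14,0,0,0]
    - [0,0,0.14,0,0,0]

```text
t: 6.8
tool_pos: [0.508, 0.1657, 0.4494]
orientation: [1.276, 2.87, 0.001]
force: [-0.3, -0.5, -2.5]
opening: 0.0264
gripper_force: 48.9
```

```bash
python3 - <<'E'
from h import *
s=read_camera("side");t=read_camera("top")
a=cv2.resize(s["image"][90:210,200:320],(480,480),interpolation=cv2.INTER_CUBIC)
b=cv2.resize(t["image"][185:255,222:292],(310,310),interpolation=cv2.INTER_CUBIC)
cv=np.zeros((480,800,3),np.uint8);cv[:,:480]=a;cv[:310,485:795]=b
save("overcap",cv); go((.5078,.166,.43),42)
p=read_state()["tool_pos"]-[0,0,.297]
print("pred foot",((proj(s,p)-[200,90])*4).round(0),"captop",((proj(s,(.5078,.166,.133))-[200,90])*4).round(0))
E
```

```text
t 6.9 pos [0.5079 0.1659 0.4493] f [ 0.2  0.6 -1.8] open 0.0261 grip 48.9
shift units [0.0008 0.     0.0963] turn units [0.0002 0.0001 0.0003]
pred foot [235. 279.] captop [237. 303.]
```

View pics/overcap.png

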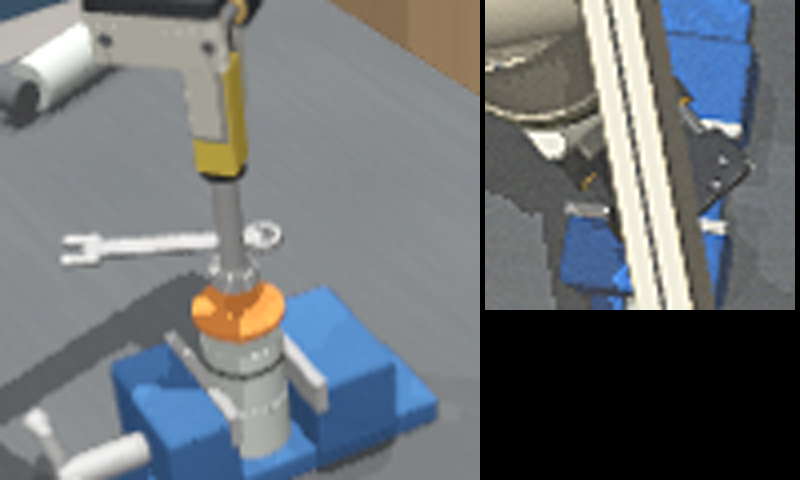

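The foot is seen at crop (235,275) against a predicted (235,279), above the cap centre at (237,305). The driver is upright and aligned. Next I descend to contact.

Call:
arm_command:
  increments:
    - [0,0,0.03,0,0,0]
    - [0,0,0.06,0,0,0]
    - [0,0,0.08,0,0,0]
    - [0,0,0.1,0,0,0]
    - [0,0,0.11,0,0,0]

```text
t: 7.52
tool_pos: [0.508, 0.1661, 0.4291]
orientation: [1.275, 2.868, 0.002]
force: [-3.8, -1.1, 13.7]
opening: 0.0257
gripper_force: 49.0
```

Call:
arm_command:
  increments:
    - [0,0,0.006,0,0,0]
    - [0,0,0.012,0,0,0]
    - [0,0,0.018,0,0,0]
    - [0,0,0.02,0,0,0]
    - [0,0,0.02,0,0,0]

```text
t: 8.15
tool_pos: [0.508, 0.1663, 0.4259]
orientation: [1.274, 2.868, 0.004]
force: [-3.0, -1.6, 14.5]
opening: 0.0259
gripper_force: 49.7
```

Call:
arm_command:
  increments:
    - [0,0,0.008,0,0,0]
    - [0,0,0.016,0,0,0]
    - [0,0,0.024,0,0,0]
    - [0,0,0.032,0,0,0]
    - [0,0,0.04,0,0,0]

```text
t: 8.78
tool_pos: [0.5078, 0.166, 0.4167]
orientation: [1.275, 2.869, 0.001]
force: [-5.1, -0.6, 17.5]
opening: 0.0256
gripper_force: 49.8
```

Call:
arm_command:
  increments:
    - [0,0,0.005,0,0,0]
    - [0,0,0.01,0,0,0]
    - [0,0,0.015,0,0,0]
    - [0,0,0.015,0,0,0]
    - [0,0,0.015,0,0,0]

```text
t: 9.4
tool_pos: [0.5081, 0.1658, 0.4166]
orientation: [1.274, 2.866, 0.003]
force: [-7.2, -4.7, 28.1]
opening: 0.0257
gripper_force: 50.0
```

```bash
python3 - <<'E'
from h import *
s=read_camera("side")
save("press",cv2.resize(s["image"][110:210,210:310],(600,600),interpolation=cv2.INTER_CUBIC)); go((.508,.166,.415),42)
E
```

```text
t 9.45 pos [0.5081 0.1658 0.4166] f [-7.4 -3.8 27.8] open 0.0259 grip 50.0
shift units [0.0011 0.0004 0.0078] turn units [0.0011 0.0011 0.0004]
```

View pics/press.png

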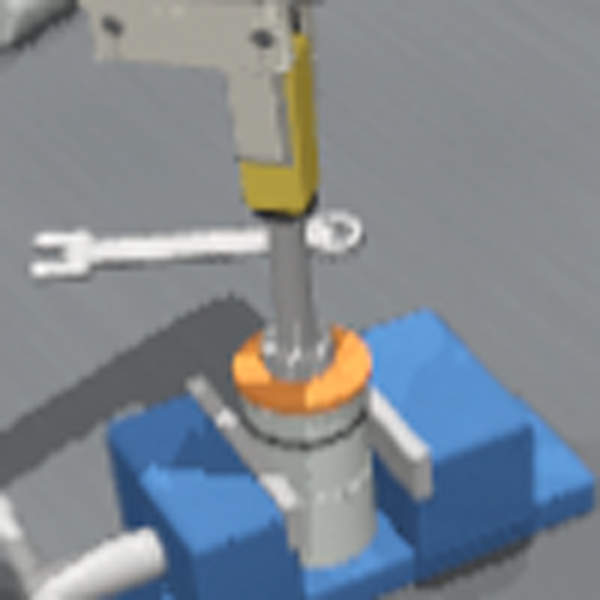

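The flange sits low on the canister and the force rose with no further travel. I'll check the drop numerically by comparing the orange lower edge with its initial row, 174.

```bash
python3 - <<'E'
from h import *
s=read_camera("side");i0=cv2.cvtColor(cv2.imread("pics/side0.png"),cv2.COLOR_BGR2RGB)
for im in(i0,s["image"]):
    h=cv2.cvtColor(im,cv2.COLOR_RGB2HSV);m=cv2.inRange(h,(8,150,60),(34,255,255))[150:190,240:285]
    ys,xs=np.where(m); print("rows",ys.min()+150,ys.max()+150,"cols",xs.min()+240,xs.max()+240,[int(np.where(m[:,x])[0].max()+150) for x in range(9,30,3) if m[:,x].any()])
print([proj(s,(.508,.166,z)).round(2) for z in(.133,.118)])
go((.508,.166,.415),42)
E
```

```text
rows 160 174 cols 248 269 [171, 173, 174, 174, 174, 173, 172]
rows 165 178 cols 249 270 [173, 176, 177, 178, 178, 177, 176]
[array([259.33, 165.85]), array([259.83, 170.44])]
t 9.5 pos [0.5081 0.1658 0.4166] f [-7.3 -4.9 26.1] open 0.0259 grip 50.0
shift units [0.001  0.0004 0.0078] turn units [0.0011 0.0011 0.0004]
```

The cap's edge dropped 4–5 px against 4.6 px expected for 15 mm. It is solid underfoot and the push is about 28 N, so I'm handing in.

```bash
python3 -c "
from plant import *
print(close_job())"
```

```text
the job is handed in; nothing more can be done
None
```

I pulled the right-most yellow driver from the tin, and the cap snapped down onto the rim; I handed the job in at about 9.5 s with the gripper still pressing it at about 28 N (no verdict was returned).

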